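# Feed one panel from the stack into the bay and latch the gate

### The arm

A 6-joint arm with a two-finger parallel gripper is mounted at the origin on a cart in front of the work surface, level with it; the furniture and walls round the work are solid. World frame = base frame: x ahead of the robot, y to its left, z up, the work surface at z = 0. Lengths are in m, angles in rad, forces in N, time in s.
With the tool pointing down it reaches from about 0.375 to 0.9 m from the base axis. Payload 3.1 kg.
Tool frame: the origin (TCP) lies midway between the tips of the shut fingers; the grasp point (between the pads) lies 19 mm behind it; z points along the fingers, y is the direction in which the jaws open and shut (so a half turn about z gives the same grasp; the last joint's range is limited). The gripper opens to 85 mm and grips with 20 to 120 N. Pads are 22 mm wide; open, the fingers measure 114 mm over their backs; the gripper's body (76 mm by 85 mm) begins 54 mm behind the grasp point. The pads swing forward as they close: fully open they stand 13 mm farther back than shut.
Start: joints at [-1.327, 0.527, 1.433, -0, 1.181, -0.178], TCP at [0.256, -0.57, 0.231] pointing down, gripper open.
Joint ranges: [-3.08, 3.08], [-0.75, 2.2], [0.22, 2.44], [-1.43, 4.57], [0, 2.65], [-2.85, 2.85]. Speed limits (rad/s): [2.79, 2.79, 3.14, 3.14, 3.14, 3.14].

### API

Orientations are given as a unit quaternion [x, y, z, w].
In Python, from station import manip gives the robot as it stands. The module is installed in compiled form; this text tells all that it offers.
- The arm moves only by the tool drive_tool, never from a script. Its argument "deltas" is one flat list of numbers, 4 for each row, row after row: the shift along the tool's x, y, z in cm, then the turn about the tool's z in degrees. A call has 1 to 12 rows; each row is the pose to reach, as a shift and turn from the pose measured when the call began, along the tool's axes at that moment; what a row does not reach only later rows make up. A row lasts 1/10 s, in which the tool goes at most 50 mm and 8.59 degrees, less where a joint would pass 70% of its speed; a pose out of reach is approached as far as the arm can. A call with a gripper value outside its range is refused whole. "hand" is the finger opening in cm, from 0 to 8.54, set as the call begins (left out, the last holds). The fingers move at their own pace and stop on an object; "squeeze" is the grip in N (left out, the last holds). Time passes only in rows, so rows that repeat a pose let the fingers close. It gives the time, the measured TCP pose, the force and the opening at its end, in the units of the state.
- manip.sense(): the state, without advancing time (a new reading comes with each control period).
- manip.snapshot(name): name is "scene" or "top" or "wrist"; returns a dict with "frame" (420x560x3 uint8, red, green, blue), "depth" (420x560 float32, m along the optical axis (not along the pixel's ray), 0 where there is no reading), "fx", "fy", "cx", "cy" (pixels), "k1" (the pictures are not rectified: a ray, as slopes to the right and down, at radius r is drawn at 1 + k1 r^2 times it, then the intrinsics apply), "R" (3x3) and "t" (3): a world point X has camera coordinates R X + t. Camera axes: x right, y down, z forward; pixel columns grow to the right and rows downward; lengths in m; the calibration is good to about 2 mm. A picture is of the moment at which its call begins.
- manip.sign_off(): hands the job in, once; it reports no verdict.
The state is a dict: "t": time; "q": joint angles; "qd": joint speeds; "tau": joint torques, N m; "tcp_pos": TCP position; "tool_rot": TCP orientation; "force": force on the tool from outside, world axes, zero at the start; "ft_torque": the same for the moment, N m; "finger_gap": opening from 0.0 (shut) to 1.0 (fully open).
Only numpy, scipy, OpenCV 4.12 (cv2) and the standard library are available. Lean on these libraries where they do the work, as an engineer would, in place of code of your own. Each camera call takes 0.05 s, during which the arm holds its last target.

### The job

Slide only the top panel (green face) off the stack in the panel feeder, into the empty bay beside it, until it lies flat and fully home against the bay's end stop. Then push the orange gate fully shut behind it until the spring catch clicks out behind the gate. Leave the other three panels in the magazine and do not disturb the bottles and the roll of tape standing around.

Things in the scene. Friction and masses are not known exactly. Their poses are not given: they have to be found in the camera images.
- feeder: Grey panel feeder fixed to the bench, turned up to 0.25 rad. Origin on the bench top, z up; panels are fed along its +y (to the robot's left), the gate shuts along its +x. All mm below are in its frame. Side guides at x +-41.5..50 and the end stop rise to z 55 (a window in the guide on the robot's side shows the stack); no fixed part is above z 56. Gate runway: x -163..-42, on the robot's side.
- magazine (a point): Centre of the magazine's floor, (0, -70, 8) mm. Open-topped well x -41.5..41.5, y -127..-13, with four stacked panels up to z 56. Behind it, y -135..-127, are only two posts up to z 38, at x beyond +-14: the top panel's back edge is free. Its front is the deck edge, 1 mm below the second panel's top, which holds the lower panels while the top one slides off over it.
- bay_home (a point): Where the panel's centre is when home in the bay: (0, 63, 49) mm. Bay: x -42.5..42.5, deck at z 43 from y -13 on, end stop face at y 118. The gate lane crosses the deck at y -7..3 through a gap in the guide on the robot's side.
- panel1_centre (a point): Centre (half-way up) of the top panel: rigid white board 80 x 110 x 12 mm (feeder x, y, z), 0.15 kg, green face and edge stripe, z up. In the stack z 44..56, in the bay 1 mm lower; about 1.5 mm play to the guides. It starts about 133 mm short of home. At home its rear edge is 5 mm beyond the gate; left short, it blocks the gate.
- panel2_centre (a point): Centre of the second panel, yellow face, same size, top at z 44 mm.
- panel3_centre (a point): Centre of the third panel, blue face, same size.
- panel4_centre (a point): Centre of the lowest panel, red face, same size.
- gate (a joint): Travel of the orange gate along the feeder's +x, m: 0 fully open (clear of the bay, towards the robot), 0.090 shut, an end stop. It starts between 0 and 0.004. About 3 N of friction; over the last 20 mm the catch adds up to about 8 N. Bar 10 mm thick (y), 99 mm long, top at z 58; on it stands the push tab.
- gate_tab (a point): Centre of the gate's push tab: upright orange block 12 (x) x 30 (y) x 36 (z) mm, from z 58 to z 94 mm, at feeder x -115, y -2 when open and x -25 when shut. It may be pushed from its -x side with closed fingers or pinched across its 12 mm.
- catch (a joint): Bevelled spring plunger in the black housing (top z 56, x -89..-53, y -44..-18) beside the runway, m: 0 sprung out, 0.008 pressed back. A pin on the gate's tail presses it back about 5 mm near the end of the travel; it springs out behind the pin, with the gate less than 2.5 mm from shut, and then holds the gate.
- pp_bottle: White bottle with blue cap, 64 mm wide, 130 mm high, origin under its centre; stays where it is.
- tape_black: Roll of black tape lying flat, 51 mm wide, 19 mm high, origin under its centre; stays where it is.
- small_vial: Small white bottle with red cap, 32 mm wide, 75 mm high, origin under its centre; stays where it is.
Things that resemble listed ones, but are neither listed nor needed, are in the scene too. Of the things that look like the part that bears panel1_centre, the smaller one is meant.

How it is judged:
By the outcome, as a careful person would: the job done as asked, in the order asked, and still so for the second after the job is handed in, with the robot touching nothing.
It also fails if it takes over 43 s, if anything falls off the work surface, if the arm or the gripper's body presses on something with over 40 N, if the wrist force passes 120 N, or if a joint passes its speed limit or range.

## Working session

There is one attempt and no reset: what is moved stays moved. The work goes in short steps, Python scripts to look and compute and a tool call to move; the robot and the scene stay as the last step left them, time stands still between calls to the robot, and variables do not carry over. Pictures are saved under pics/ and viewed, and the job is handed in when it is done.

Besides the shell and the picture viewer there is one more tool, called after "Call:" in YAML: its name, and indented under it one key for each argument. drive_tool: Moves the arm, as the interface text tells. Its arguments: {"type":"object","properties":{"deltas":{"type":"array"},"hand":{"type":"number"},"squeeze":{"type":"number"}},"required":["deltas"]}

```bash
mkdir -p pics; ls
python3 - <<'E'
from station import manip
import cv2,numpy as np
s=manip.sense();print({k:np.round(v,3).tolist() for k,v in s.items()})
for n in ["scene","top","wrist"]:
    d=manip.snapshot(n);cv2.imwrite(f"pics/{n}0.png",d["frame"][:,:,::-1]);np.savez(f"pics/{n}0.npz",**d)
    print(n,d["fx"],d["fy"],d["cx"],d["cy"],d["k1"],np.round(d["R"],3).tolist(),np.round(d["t"],3))
E
```

```text
pics
{'t': 0.0, 'q': [-1.326, 0.528, 1.434, -0.0, 1.181, -0.179], 'qd': [-0.001, -0.0, 0.0, -0.001, -0.002, 0.001], 'tau': [0.0, -44.235, -17.803, -0.0, 0.008, 0.0], 'tcp_pos': [0.256, -0.569, 0.23], 'tool_rot': [0.978, 0.21, -0.0, -0.001], 'force': [-0.014, 0.201, 0.051], 'ft_torque': [0.025, -0.025, -0.003], 'finger_gap': 1.002}
scene 474.32513517903527 474.32513517903527 285.70177284121536 212.45662097556544 -0.032843691649265934 [[0.69, -0.724, 0.017], [-0.293, -0.301, -0.907], [0.662, 0.621, -0.42]] [-0.384  0.245  0.743]
top 496.40462190791965 496.40462190791965 275.50961617034335 207.30605304281508 -0.027398294255566388 [[0.015, -1.0, 0.011], [-0.997, -0.016, -0.08], [0.08, -0.01, -0.997]] [0.019 0.576 1.095]
wrist 328.9822703266784 328.9822703266784 276.05832009829214 204.87030491647687 -0.039355930016150904 [[0.411, -0.912, -0.001], [-0.871, -0.392, 0.295], [-0.27, -0.121, -0.955]] [-0.624 -0.038  0.379]
```

View pics/top0.png

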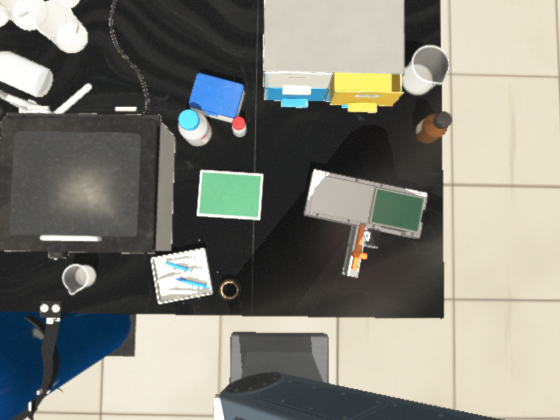

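View pics/scene0.png

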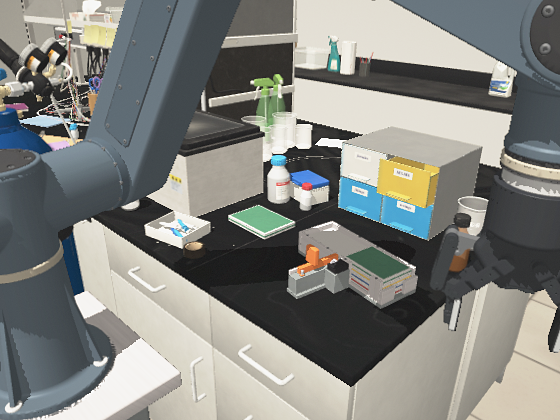

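View pics/wrist0.png

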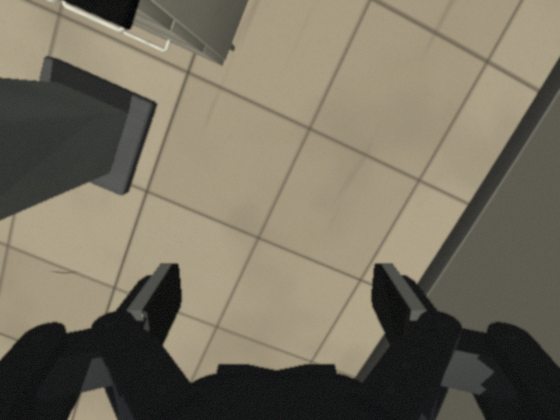

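Two candidates for the green panel: the one in the feeder at top (398,210), and a lone, larger one on the bench at (230,195). The feeder one is the smaller and sits on the stack, so it fits; I'll confirm that in a crop.

```bash
cat > h.py <<'E'
import numpy as np,cv2
def unproj(d,u,v,z=None,plane=None):
    """pixels -> world, by depth or on world plane z=plane"""
    u=np.atleast_1d(u).astype(float);v=np.atleast_1d(v).astype(float)
    K=np.array([[d["fx"],0,d["cx"]],[0,d["fy"],d["cy"]],[0,0,1]],float)
    p=cv2.undistortPoints(np.stack([u,v],-1)[:,None],K,np.array([float(d["k1"]),0,0,0]))[:,0]
    ray=np.c_[p,np.ones(len(p))]
    R=np.array(d["R"]);t=np.array(d["t"])
    c=-R.T@t; w=ray@R
    if plane is not None: return c+w*((plane-c[2])/w[:,2])[:,None]
    if z is None: z=d["depth"][v.astype(int),u.astype(int)]
    return c+w*np.atleast_1d(z)[:,None]
def proj(d,X):
    X=np.atleast_2d(X);R=np.array(d["R"],float);t=np.array(d["t"],float)
    K=np.array([[d["fx"],0,d["cx"]],[0,d["fy"],d["cy"]],[0,0,1]],float)
    return cv2.projectPoints(X.astype(float),cv2.Rodrigues(R)[0],t,K,np.array([float(d["k1"]),0,0,0]))[0][:,0]
def allpts(d):
    v,u=np.mgrid[0:420,0:560]
    P=unproj(d,u.ravel(),v.ravel(),d["depth"].ravel()).reshape(420,560,3);P[d["depth"]==0]=np.nan;return P
E
python3 - <<'E'
from h import *
d=dict(np.load("pics/top0.npz"))
P=allpts(d)
im=d["frame"][:,:,::-1]
cv2.imwrite("pics/crop0.png",cv2.resize(im[155:290,290:440],None,fx=5,fy=4.4,interpolation=cv2.INTER_CUBIC))
for u,v in [(398,210),(338,197),(316,175),(358,242),(230,195),(353,270),(370,243)]: print(u,v,np.round(P[v,u],4))
# green masks
hsv=cv2.cvtColor(d["frame"],cv2.COLOR_RGB2HSV)
m=((hsv[...,0]>65)&(hsv[...,0]<90)&(hsv[...,1]>100)).astype(np.uint8)
n,l,s,c=cv2.connectedComponentsWithStats(m)
for i in range(1,n):
    if s[i,4]>100:
        ps=P[l==i]; r=cv2.minAreaRect((ps[:,:2]*1000).astype(np.float32)); print(s[i],np.nanmedian(ps[:,2]),r)
E
```

```text
398 210 [ 0.5713 -0.2399  0.0591]
338 197 [ 0.5991 -0.1101  0.0454]
316 175 [ 0.6455 -0.0597  0.058 ]
358 242 [ 0.5001 -0.1521  0.0603]
230 195 [0.6022 0.131  0.0201]
353 270 [ 0.4388 -0.1445  0.0419]
370 243 [ 0.4983 -0.1782  0.0602]
[ 201  174   59   41 1137] 0.017096521036620405 ((nan, nan), (0.0, 0.0), 0.0)
```

View pics/crop0.png

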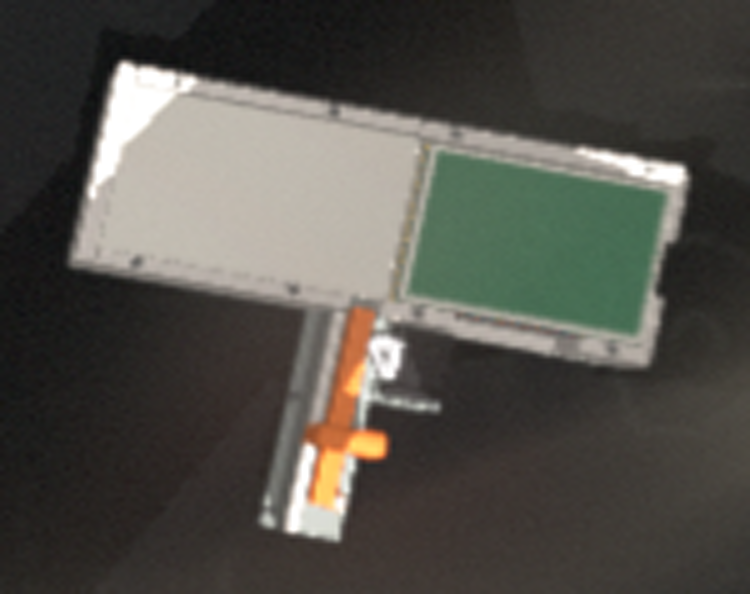

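The crop shows the green panel seated in the feeder magazine with the orange gate beside it, so this is the panel meant. Next, the feeder pose.

Run:
```python
from h import *
from scipy.optimize import least_squares
d=dict(np.load("pics/top0.npz"));P=allpts(d)
hsv=cv2.cvtColor(d["frame"],cv2.COLOR_RGB2HSV)
m=((hsv[...,0]>60)&(hsv[...,0]<95)&(hsv[...,1]>80)).astype(np.uint8)
n,l,s,c=cv2.connectedComponentsWithStats(m)
for i in range(1,n):
    if s[i,4]>200:
        v,u=np.nonzero(l==i); z=.056 if u.mean()>300 else .013
        p=unproj(d,u,v,plane=z); r=cv2.minAreaRect((p[:,:2]*1000).astype(np.float32)); print(s[i],np.nanmedian(P[l==i][:,2]),r)
# feeder top outline by depth
m=((P[...,2]>.052)&(P[...,2]<.07)); m[:, :295]=0; m[:,440:]=0; m[:165]=0; m[290:]=0
v,u=np.nonzero(m);p=unproj(d,u,v,plane=.055)
# corners of outer body in px (crop)
C=np.array([[120,62],[70,266],[650,366],[688,168]])
q=unproj(d,290+C[:,0]/5-.4,155+C[:,1]/4.4-.4,plane=.055);print(np.round(q,4))
for a,b in [(0,1),(1,2),(2,3),(3,0)]: print(np.linalg.norm(q[a]-q[b]), np.arctan2(*(q[b]-q[a])[[1,0]]))
print("tape/vial etc")
for u,v in [(229,289),(239,127),(190,122),(433,127)]: print(u,v,np.round(P[v,u],3))
```

```text
[179 110  18  19 257] 0.13078925648121342 ((777.3833618164062, 232.41696166992188), (40.01692199707031, 39.204185485839844), 45.87611770629883)
[ 200  173   60   44 2306] 0.017083057553377023 ((604.725830078125, 132.4906005859375), (131.001220703125, 91.78614807128906), 86.9768295288086)
[388 197  34  33 635] 0.05739622176685688 ((568.969970703125, -255.58470153808594), (64.22809600830078, 68.07331085205078), 79.01483154296875)
[[ 0.6599 -0.0546  0.055 ]
 [ 0.5572 -0.0336  0.055 ]
 [ 0.5114 -0.2883  0.055 ]
 [ 0.6107 -0.306   0.055 ]]
0.10481948492478477 2.9404049962069703
0.2587953184095655 -1.7486116581699467
0.10090880388921644 -0.17586364888730105
0.25617814283433327 1.3778259417811232
tape/vial etc
229 289 [ 0.39   0.13  -0.001]
239 127 [0.745 0.11  0.078]
190 122 [0.74  0.208 0.131]
433 127 [ 0.748 -0.307  0.096]
```

```bash
cat >> h.py <<'E'
def F(p,pose):
    p=np.atleast_2d(p).astype(float)/1000; c,s=np.cos(pose[2]),np.sin(pose[2])
    return np.c_[pose[0]+c*p[:,0]-s*p[:,1],pose[1]+s*p[:,0]+c*p[:,1],p[:,2]]
def rect(x0,x1,y0,y1,z): return np.array([[x0,y0,z],[x1,y0,z],[x1,y1,z],[x0,y1,z]])
def overlay(d,pose,name,crop,f,py=-70,pz=56,gate=0):
    u0,u1,v0,v1=crop
    im=cv2.resize(d["frame"][v0:v1,u0:u1,::-1],None,fx=f,fy=f,interpolation=cv2.INTER_CUBIC).copy()
    for r,col in [(rect(-40,40,py-55,py+55,pz),(0,0,255)),(rect(-50,50,-135,126,55),(255,0,255)),(rect(-42.5,42.5,-13,118,43),(255,255,0)),
                  (rect(-121+gate,-109+gate,-17,13,94),(0,255,255)),(rect(-163,-42,-7,3,58),(255,0,0)),(rect(-89,-53,-44,-18,56),(0,255,0))]:
        q=(proj(d,F(r,pose))+.5-[u0,v0])*f
        cv2.polylines(im,[q.astype(np.int32)],True,col,1)
    cv2.imwrite(name,im)
E
python3 - <<'E'
from h import *
from scipy.optimize import least_squares
d=dict(np.load("pics/top0.npz"))
C=np.array([[120,62],[70,266],[650,366],[688,168],[432,142],[398,300],[645,340],[672,185]],float)
px=np.c_[290+C[:,0]/5-.4,155+C[:,1]/4.4-.4]
M=np.array([[50,126,55],[-50,126,55],[-50,-135,55],[50,-135,55],[40,-15,56],[-40,-15,56],[-40,-125,56],[40,-125,56]])
r=least_squares(lambda x:(proj(d,F(M,x))-px).ravel(),[.585,-.17,-.185],loss='soft_l1')
print(r.x,np.round(r.fun.reshape(-1,2),1))
overlay(d,r.x,"pics/ov0.png",(290,440,155,290),5)
E
```

```text
[ 0.58538557 -0.16828966 -0.18202829] [[-0.5  1.1]
 [ 0.8 -0.8]
 [ 1.7 -0.2]
 [ 1.9  0.3]
 [-0.9 -0.1]
 [-0.7 -0.4]
 [-0.9  0.4]
 [-0.  -0.1]]
```

View pics/ov0.png

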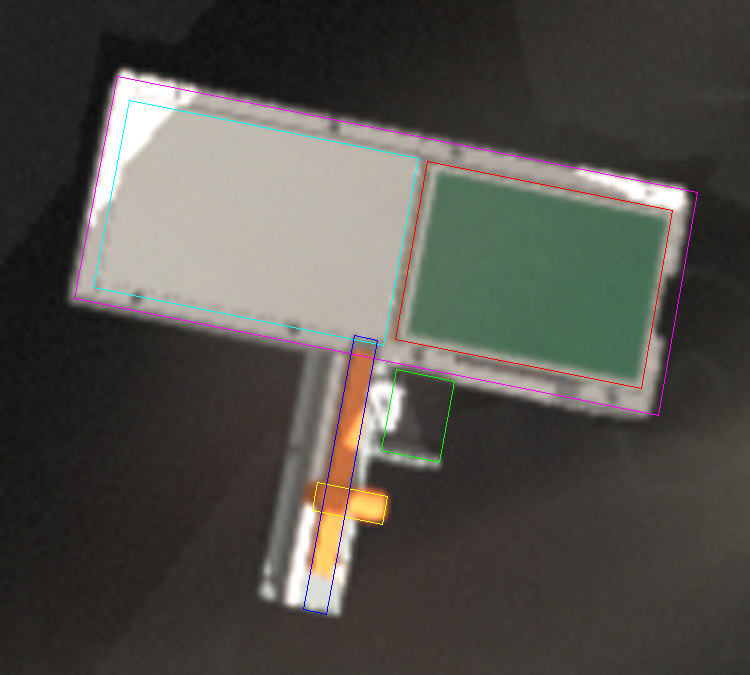

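```bash
cat >> h.py <<'E'
from scipy.spatial.transform import Rotation as Rn
POSE=(0.5855,-0.1683,-0.182)
def plan(fx,fy,z,yaw_f=None,pose=None):
    """deltas (cm,deg) to feeder point (mm), tool x at angle yaw_f (rad) relative to feeder x"""
    from station import manip
    pose=pose or POSE
    s=manip.sense();R=Rn.from_quat(s["tool_rot"]).as_matrix();p=np.array(s["tcp_pos"])
    T=F([fx,fy,z],pose)[0]; dl=R.T@(T-p)*100
    yaw=np.arctan2(R[1,0],R[0,0]); turn=0
    if yaw_f is not None: turn=-np.degrees((pose[2]+yaw_f-yaw+np.pi)%(2*np.pi)-np.pi)
    c,sn=np.cos(pose[2]),np.sin(pose[2]); q=p[:2]-pose[:2]
    print("t",round(s["t"],2),"feeder pos mm",np.round([1000*(c*q[0]+sn*q[1]),1000*(-sn*q[0]+c*q[1]),1000*p[2]],1),"toolx yaw rel",round(yaw-pose[2],4),"tilt z",np.round(R[:,2],3))
    f=np.array(s["force"]);print("force feeder",np.round([c*f[0]+sn*f[1],-sn*f[0]+c*f[1],f[2]],2),"gap",s["finger_gap"])
    print("delta cm",np.round(dl,2),"turn deg",round(turn,2))
E
python3 - <<'E'
from h import *
plan(0,-152,150,np.pi/2)
E
```

```text
t 0.15 feeder pos mm [-251.1 -454.1  230.6] toolx yaw rel 0.6048 tilt z [-0.     0.002 -1.   ]
force feeder [-0.46  0.23 -0.65] gap 0.9968404249000448
delta cm [ 37.83 -10.56   8.09] turn deg -55.35
```

Call:
drive_tool:
  deltas: [3.8,-1.06,0.5,-5.5,7.6,-2.1,1,-11,11.4,-3.2,1.5,-16.5,15.2,-4.2,2,-22,19,-5.3,2.5,-27.5,22.8,-6.4,3,-33,26.5,-7.4,3.5,-38.5,30.3,-8.5,4,-44,34,-9.5,5,-49.5,37.83,-10.56,6,-55.3,37.83,-10.56,8,-55.3,37.83,-10.56,8.1,-55.3]
  hand: 0

```text
t: 1.35
tcp_pos: [0.5571, -0.3151, 0.1469]
tool_rot: [0.768, 0.641, -0.0, -0.004]
force: [-1.6, 0.2, -0.6]
finger_gap: -0.005
```

Run:
```python
from h import *
from station import manip
plan(0,-152,150,np.pi/2)
for n in ["top","wrist"]:
    d=manip.snapshot(n);np.savez(f"pics/{n}1.npz",**d)
    cv2.imwrite(f"pics/{n}1.png",d["frame"][:,:,::-1])
d=dict(np.load("pics/wrist1.npz"));overlay(d,POSE,"pics/ov1.png",(0,560,0,420),1.4)
print(-np.array(d["R"]).T@d["t"])
```

```text
t 1.35 feeder pos mm [  -1.4 -149.6  146.9] toolx yaw rel 1.5724 tilt z [-0.005  0.006 -1.   ]
force feeder [-1.61 -0.05 -0.57] gap -0.004872305451070023
delta cm [-0.24  0.13 -0.31] turn deg 0.09
[ 0.5711081  -0.24181752  0.29092651]
```

View pics/ov1.png

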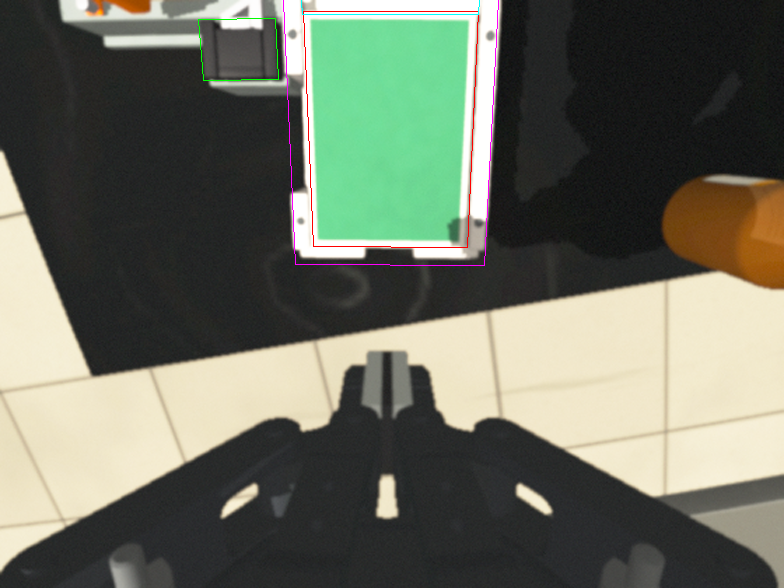

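The wrist overlay matches the picture: panel rear edge at row ~245, feeder outline within ~2 mm, closed fingers centred at column ~387. Descending behind the panel now.

Call:
drive_tool:
  deltas: [0,0.2,2.5,0,0,0.2,5,0,0,0.2,7.5,0,0,0.2,9,0,0,0.2,9.75,0,0,0.2,9.75,0]

```text
t: 2.05
tcp_pos: [0.5586, -0.3181, 0.0514]
tool_rot: [0.769, 0.639, -0.0, -0.002]
force: [0.2, 0.1, 0.0]
finger_gap: 0.001
```

Run:
```python
from h import *
from station import manip
plan(0,-15,49.5,np.pi/2)
d=manip.snapshot("wrist");overlay(d,POSE,"pics/ov2.png",(0,560,0,420),1.4)
```

```text
t 2.05 feeder pos mm [   0.7 -152.2   51.4] toolx yaw rel 1.5688 tilt z [-0.003  0.003 -1.   ]
force feeder [0.15 0.17 0.04] gap 0.001453860207904298
delta cm [13.71 -0.1   0.22] turn deg -0.11
```

View pics/ov2.png

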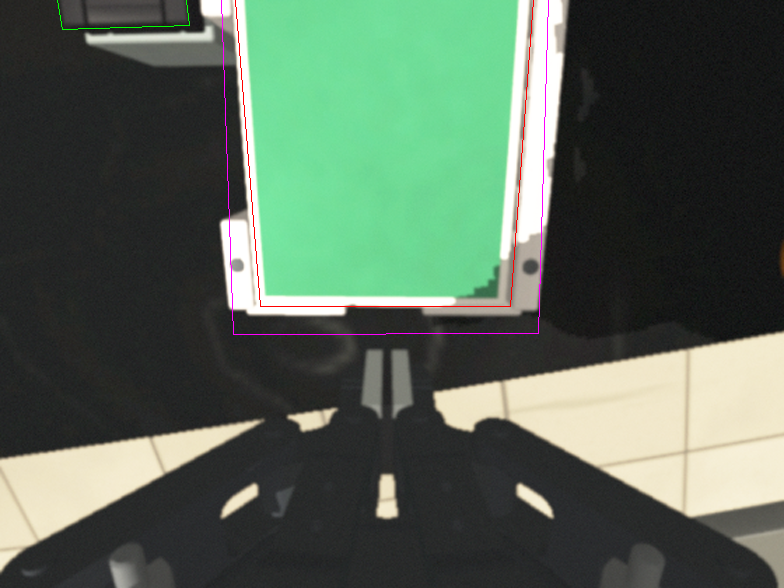

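Fingertips are about 14 mm behind the panel's rear edge (row ~303) and centred on it. Pushing in stages.

Call:
drive_tool:
  deltas: [0.6,0,0.1,0,1.2,0,0.2,0,1.7,0,0.2,0,2.2,0,0.2,0,2.7,0,0.2,0,3.2,0,0.2,0,3.7,0,0.2,0,4.2,0,0.2,0,4.7,0,0.2,0,5.2,0,0.2,0,5.6,0,0.2,0,5.6,0,0.2,0]

```text
t: 3.3
tcp_pos: [0.5693, -0.2621, 0.05]
tool_rot: [0.769, 0.639, 0.0, -0.002]
force: [-0.4, 0.5, 1.0]
finger_gap: 0.002
```

Run:
```python
from h import *
from station import manip
plan(0,-3,49.5,np.pi/2)
d=manip.snapshot("wrist");overlay(d,POSE,"pics/ov3.png",(0,560,0,420),1.4,py=-30)
```

```text
t 3.3 feeder pos mm [  1.1 -95.1  50. ] toolx yaw rel 1.5695 tilt z [-0.002  0.004 -1.   ]
force feeder [-0.49  0.41  0.97] gap 0.0016344819910676781
delta cm [ 9.21 -0.12  0.08] turn deg -0.08
```

View pics/ov3.png

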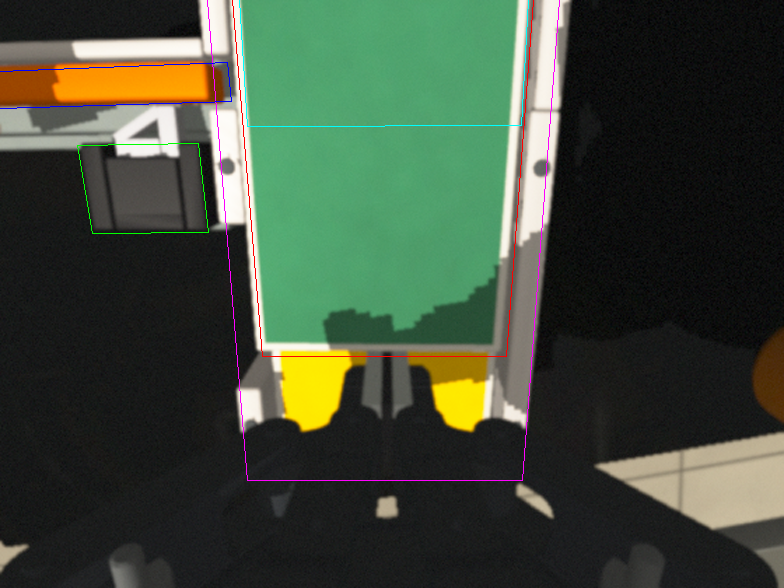

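The green panel has slid forward square (rear edge at row ~347) and yellow is exposed and still in place. Continuing.

Call:
drive_tool:
  deltas: [0.7,0,0.1,0,1.5,0,0.1,0,2.3,0,0.1,0,3.1,0,0.1,0,3.9,0,0.1,0,4.7,0,0.1,0,5.5,0,0.1,0,6.3,0,0.1,0,7.1,0,0.1,0,7.8,0,0.1,0,8.4,0,0.1,0,8.4,0,0.1,0]

```text
t: 4.55
tcp_pos: [0.584, -0.1781, 0.049]
tool_rot: [0.769, 0.64, 0.0, -0.003]
force: [-0.1, 0.4, -0.6]
finger_gap: 0.007
```

Run:
```python
from h import *
from station import manip
plan(0,-3,49.5,np.pi/2)
d=manip.snapshot("wrist");overlay(d,POSE,"pics/ov4.png",(0,560,0,420),1.4,py=57,pz=55)
```

```text
t 4.55 feeder pos mm [ 0.3 -9.9 49. ] toolx yaw rel 1.57 tilt z [-0.004  0.005 -1.   ]
force feeder [-0.2   0.41 -0.59] gap 0.006575328053097753
delta cm [ 0.69 -0.03 -0.04] turn deg -0.04
```

View pics/ov4.png

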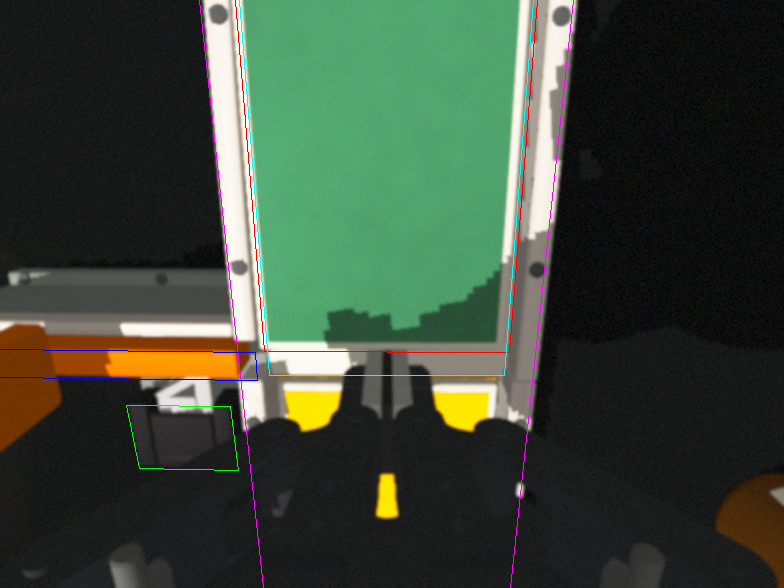

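Only a few mm remain (rear edge at row ~345; the deck and lane markings sit 2–3 mm farther on than my overlay). Finishing in small steps while watching the force.

Call:
drive_tool:
  deltas: [0.2,0,0,0,0.4,0,0,0,0.5,0,0,0,0.6,0,0,0,0.6,0,0,0]

```text
t: 5.1
tcp_pos: [0.5853, -0.1728, 0.0491]
tool_rot: [0.769, 0.64, 0.0, -0.003]
force: [-0.4, -0.7, 1.1]
finger_gap: 0.006
```

Call:
drive_tool:
  deltas: [0.1,0,0,0,0.2,0,0,0,0.2,0,0,0]

```text
t: 5.4
tcp_pos: [0.5853, -0.1718, 0.0492]
tool_rot: [0.769, 0.64, -0.001, -0.002]
force: [-2.2, -4.1, -0.7]
finger_gap: -0.003
```

Call:
drive_tool:
  deltas: [0.1,0,0,0,0.2,0,0,0,0.2,0,0,0]

```text
t: 5.7
tcp_pos: [0.5851, -0.1716, 0.0492]
tool_rot: [0.768, 0.64, -0.002, -0.002]
force: [-4.0, -7.8, 0.3]
finger_gap: -0.001
```

Run:
```python
from h import *
from station import manip
plan(0,-3,49.5,np.pi/2)
d=manip.snapshot("wrist");overlay(d,POSE,"pics/ov5.png",(0,560,0,420),1.4,py=63,pz=55)
```

```text
t 5.7 feeder pos mm [ 0.2 -3.3 49.2] toolx yaw rel 1.5718 tilt z [-0.005  0.    -1.   ]
force feeder [-2.55 -8.35  0.31] gap -0.0007345194223839997
delta cm [ 0.03 -0.02 -0.03] turn deg 0.06
```

View pics/ov5.png

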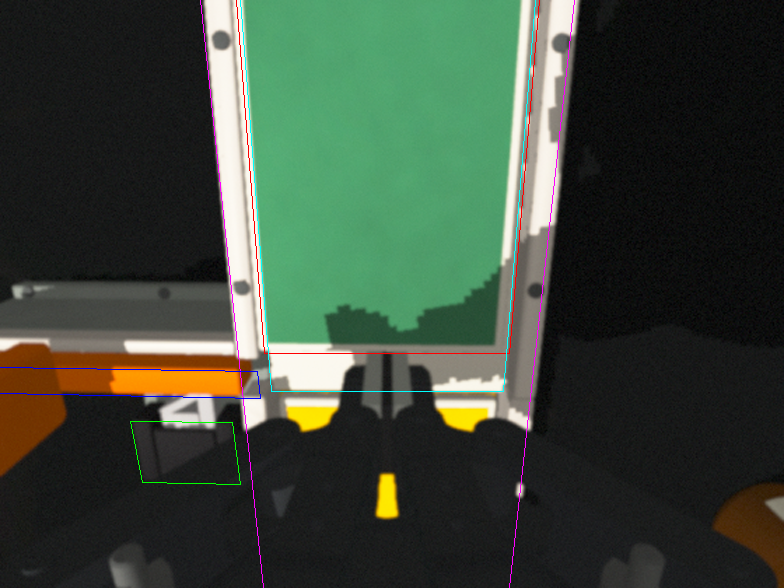

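Call:
drive_tool:
  deltas: [0.15,0,0,0,0.3,0,0,0,0.3,0,0,0]

```text
t: 6.05
tcp_pos: [0.5851, -0.1715, 0.0493]
tool_rot: [0.768, 0.641, -0.004, -0.0]
force: [-3.9, -10.1, -0.1]
finger_gap: -0.001
```

The panel is against the end stop: the push force rose to about 11 N with no further motion, at TCP y ≈ -3. Backing off and lifting, then checking from above.

Call:
drive_tool:
  deltas: [-0.4,0,0,0,-0.8,0,0,0,-0.8,0,-2,0,-1,0,-5,0,-1,0,-9,0,-1,0,-10,0,-1,0,-10,0]

```text
t: 6.75
tcp_pos: [0.5853, -0.181, 0.1514]
tool_rot: [0.767, 0.641, -0.002, 0.002]
force: [0.3, -0.1, -0.6]
finger_gap: 0.001
```

Run:
```python
from h import *
from station import manip
plan(-145,-2,150,np.pi/2)
d=manip.snapshot("wrist");overlay(d,POSE,"pics/ov6.png",(0,560,0,420),1.4,py=63,pz=55);np.savez("pics/wrist6.npz",**d)
```

```text
t 6.75 feeder pos mm [  2.1 -12.5 151.4] toolx yaw rel 1.5737 tilt z [-0.002 -0.006 -1.   ]
force feeder [ 0.37 -0.08 -0.61] gap 0.000705926320678904
delta cm [  1.09 -14.71   0.15] turn deg 0.17
```

View pics/ov6.png

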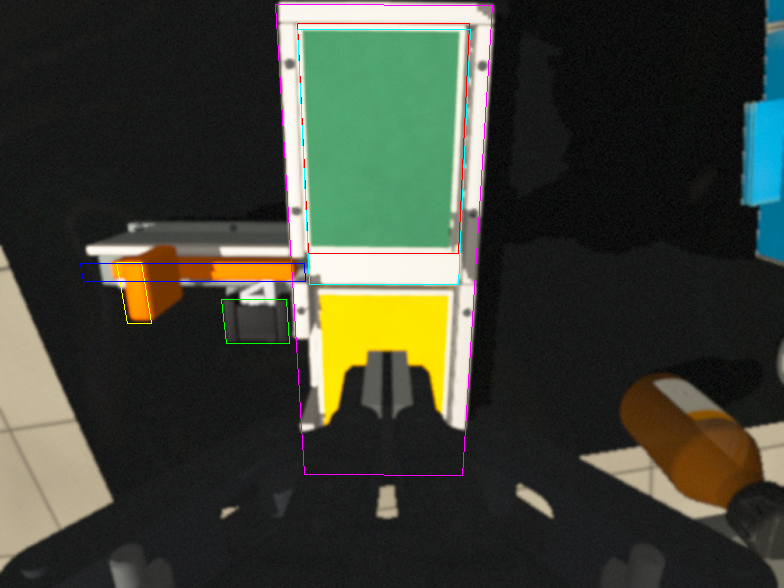

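The picture shows the panel flat and home (rear edge row ~250, front at the end stop row ~27), yellow still in the magazine, and the gate lane clear. Tab top is at (137,292). Now moving behind the tab and turning 90°, so the flat side of the fingers does the pushing.

Call:
drive_tool:
  deltas: [0.2,-1.5,0,8.2,0.3,-3,0,16.4,0.5,-4.5,0,24.6,0.6,-6,0,32.8,0.7,-7.5,0,41,0.8,-9,0,49.2,0.9,-10.5,0,57.4,1.0,-12,0,65.6,1.1,-13.5,0,73.8,1.2,-15,0,82,1.3,-15.7,0,90.1,1.3,-15.7,0,90.1]

```text
t: 8.0
tcp_pos: [0.4294, -0.1382, 0.1487]
tool_rot: [0.996, -0.09, -0.005, 0.001]
force: [0.4, 0.6, 0.1]
finger_gap: -0.001
```

Run:
```python
from h import *
from station import manip
plan(-155,0,66,0)
d=manip.snapshot("wrist");overlay(d,POSE,"pics/ov7.png",(0,560,0,420),1.4,py=63,pz=55)
```

```text
t 8.0 feeder pos mm [-158.9    1.4  148.7] toolx yaw rel 0.0009 tilt z [-0.01  -0.001 -1.   ]
force feeder [0.28 0.67 0.1 ] gap -0.0008624504263632527
delta cm [0.47 0.12 8.27] turn deg 0.05
```

View pics/ov7.png

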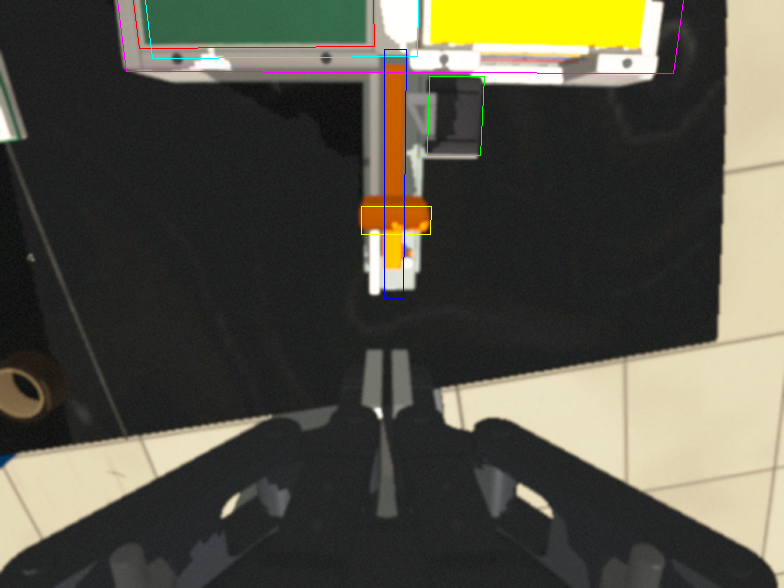

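Tab at (395,216) ahead, fingers at column 388, lined up within ~3 mm. Descending.

Call:
drive_tool:
  deltas: [0.1,0.1,2.5,0,0.2,0.2,5,0,0.3,0.3,7,0,0.4,0.3,8.2,0,0.4,0.3,8.2,0]

```text
t: 8.55
tcp_pos: [0.433, -0.1423, 0.0653]
tool_rot: [0.996, -0.088, -0.005, 0.0]
force: [0.4, -0.6, 1.1]
finger_gap: 0.001
```

Call:
drive_tool:
  deltas: [0.5,0,0,0,1,0,0,0,1.5,0,0,0,2,0,0,0,2.5,0,0,0,3,0,0,0,3.5,0,0,0,4,0,0,0,4.5,0,0,0,5,0,0,0]

```text
t: 9.55
tcp_pos: [0.4824, -0.1511, 0.0647]
tool_rot: [0.996, -0.088, -0.006, 0.0]
force: [-4.0, -0.1, 2.8]
finger_gap: -0.001
```

Run:
```python
from h import *
from station import manip
plan(-42,-2,66,0)
d=manip.snapshot("wrist");overlay(d,POSE,"pics/ov8.png",(0,560,0,420),1.4,py=63,pz=55,gate=25)
```

```text
t 9.55 feeder pos mm [-104.5   -1.7   64.7] toolx yaw rel 0.0051 tilt z [-0.011  0.    -1.   ]
force feeder [-3.94 -0.85  2.78] gap -0.001025990986075056
delta cm [ 6.25  0.06 -0.2 ] turn deg 0.29
```

View pics/ov8.png

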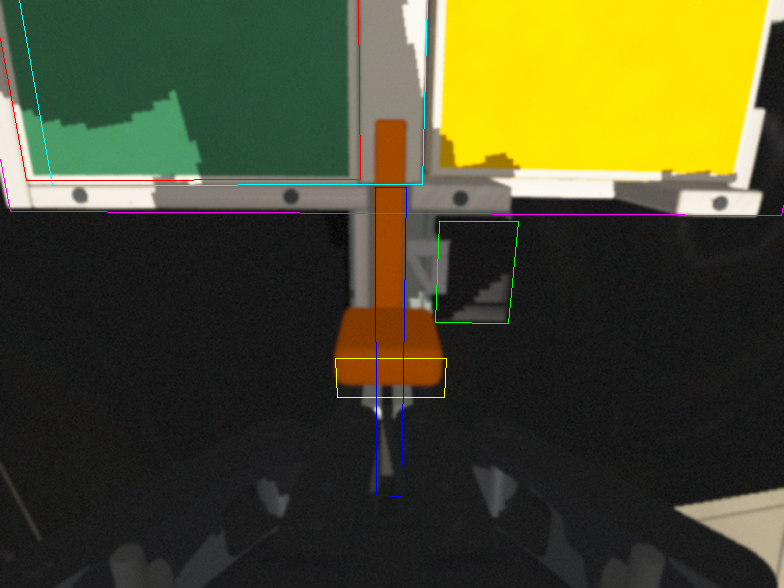

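The gate is sliding (tab at (388,345), bar tip entering the bay behind the panel) with about 4 N. Continuing.

Call:
drive_tool:
  deltas: [0.5,0,0,0,1,0,-0.1,0,1.5,0,-0.1,0,2,0,-0.1,0,2.5,0,-0.1,0,3,0,-0.1,0,3.5,0,-0.1,0,4,0,-0.1,0,4.5,0,-0.1,0,5,0,-0.1,0,5.5,0,-0.1,0]

```text
t: 10.7
tcp_pos: [0.5364, -0.1609, 0.0652]
tool_rot: [0.996, -0.088, -0.007, 0.0]
force: [-5.0, -0.9, -0.1]
finger_gap: 0.002
```

Call:
drive_tool:
  deltas: [0.2,0,0,0,0.4,0,0,0,0.6,0,0,0,0.8,0,0,0,0.8,0,0,0]

```text
t: 11.2
tcp_pos: [0.5441, -0.1624, 0.0652]
tool_rot: [0.996, -0.088, -0.007, 0.0]
force: [-4.0, -0.2, 0.7]
finger_gap: -0.001
```

Run:
```python
from h import *
from station import manip
plan(-42,-2,66,0)
d=manip.snapshot("wrist");overlay(d,POSE,"pics/ov9.png",(0,560,0,420),1.4,py=63,pz=55,gate=90)
```

```text
t 11.2 feeder pos mm [-41.8  -1.7  65.2] toolx yaw rel 0.0056 tilt z [-0.014  0.    -1.   ]
force feeder [-3.94 -0.95  0.69] gap -0.0010207317689445508
delta cm [-0.02  0.03 -0.08] turn deg 0.32
```

View pics/ov9.png

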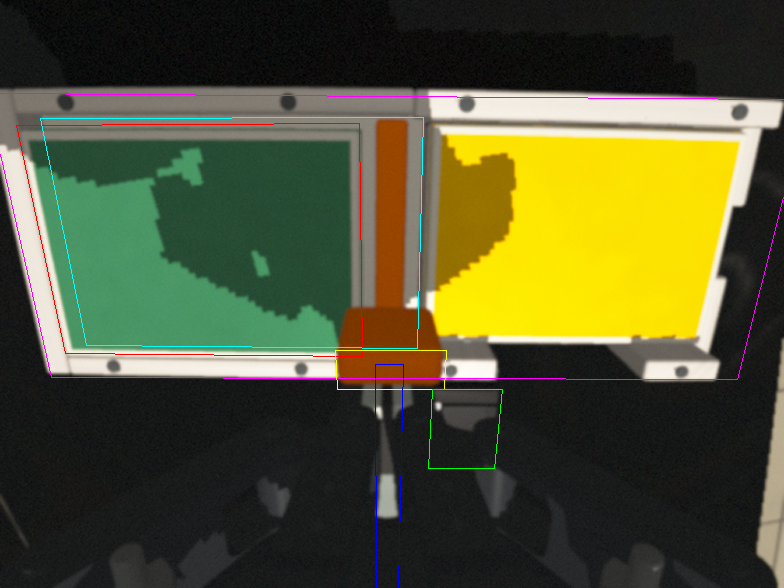

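The gate is almost shut: its tip at (391,122) is close to the far guide. Pushing on until the force shows the end stop.

Call:
drive_tool:
  deltas: [0.1,0,0,0,0.2,0,0,0,0.2,0,0,0]

```text
t: 11.55
tcp_pos: [0.5441, -0.1624, 0.0652]
tool_rot: [0.996, -0.088, -0.009, 0.0]
force: [-8.2, -1.4, 2.6]
finger_gap: -0.0
```

Call:
drive_tool:
  deltas: [0.1,0,0,0,0.2,0,0,0,0.2,0,0,0]

```text
t: 11.85
tcp_pos: [0.544, -0.1624, 0.0653]
tool_rot: [0.996, -0.088, -0.011, -0.0]
force: [-8.0, -1.1, 3.2]
finger_gap: -0.0
```

Call:
drive_tool:
  deltas: [0.1,0,0,0,0.3,0,0,0,0.3,0,0,0]

```text
t: 12.15
tcp_pos: [0.5438, -0.1623, 0.0653]
tool_rot: [0.996, -0.087, -0.015, -0.001]
force: [-9.9, -0.7, 5.3]
finger_gap: -0.001
```

Call:
drive_tool:
  deltas: [0.2,0,0,0,0.4,0,0,0,0.6,0,0,0,0.8,0,0,0,0.8,0,0,0]

```text
t: 12.65
tcp_pos: [0.5435, -0.1621, 0.0654]
tool_rot: [0.996, -0.086, -0.024, -0.002]
force: [-20.4, -2.8, 13.0]
finger_gap: 0.0
```

Run:
```python
from h import *
from station import manip
plan(-42,-2,66,0)
d=manip.snapshot("wrist");overlay(d,POSE,"pics/ov10.png",(0,560,0,420),1.4,py=63,pz=55,gate=90)
```

```text
t 12.65 feeder pos mm [-42.4  -1.5  65.4] toolx yaw rel 0.0097 tilt z [-0.047  0.008 -0.999]
force feeder [-19.58  -6.47  13.04] gap 0.00020807106443172154
delta cm [ 0.04  0.05 -0.07] turn deg 0.56
```

View pics/ov10.png

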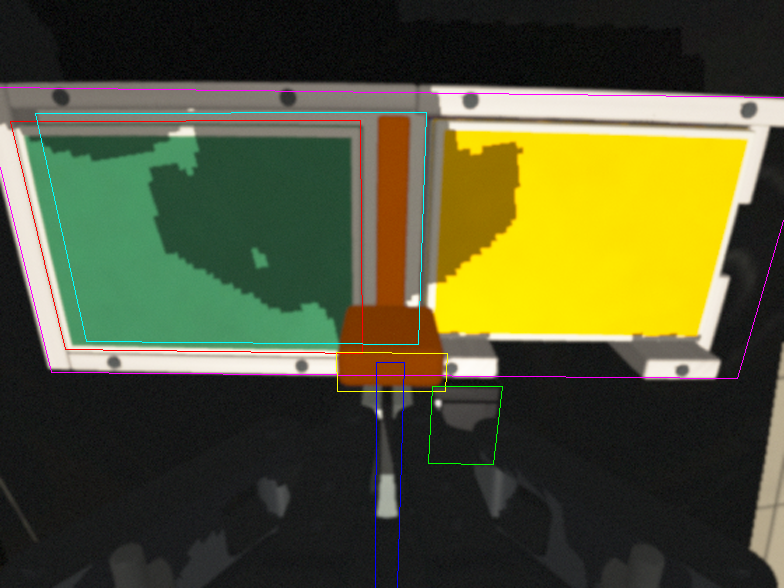

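The gate is hard against its stop: 20 N with no motion. Backing off and lifting to check the catch.

Call:
drive_tool:
  deltas: [-0.8,0,0,0,-1.6,0,0,0,-2,0,0,0,-2.5,0,-3,0,-4,0,-6,0,-6,0,-9,0,-8,0,-10,0,-9,0,-10,0,-9,0,-10,0]

```text
t: 13.6
tcp_pos: [0.4591, -0.1472, 0.1696]
tool_rot: [0.996, -0.086, -0.024, -0.002]
force: [-0.2, 0.9, -0.0]
finger_gap: -0.0
```

Run:
```python
from h import *
from station import manip
plan(-42,-2,66,0)
d=manip.snapshot("wrist");np.savez("pics/wrist11.npz",**d)
overlay(d,POSE,"pics/ov11.png",(0,560,0,420),1.4,py=63,pz=55,gate=90)
im=d["frame"][:,:,::-1];cv2.imwrite("pics/c11.png",cv2.resize(im[100:260,200:400],None,fx=3.7,fy=3.7,interpolation=cv2.INTER_CUBIC))
d=manip.snapshot("scene");cv2.imwrite("pics/s11.png",cv2.resize(d["frame"][210:310,270:430,::-1],None,fx=5,fy=5,interpolation=cv2.INTER_CUBIC))
```

```text
t 13.6 feeder pos mm [-128.1   -2.1  169.6] toolx yaw rel 0.0093 tilt z [-0.047  0.008 -0.999]
force feeder [-0.35  0.87 -0.01] gap -0.00042229388607201553
delta cm [9.09 0.07 9.94] turn deg 0.53
```

View pics/ov11.png

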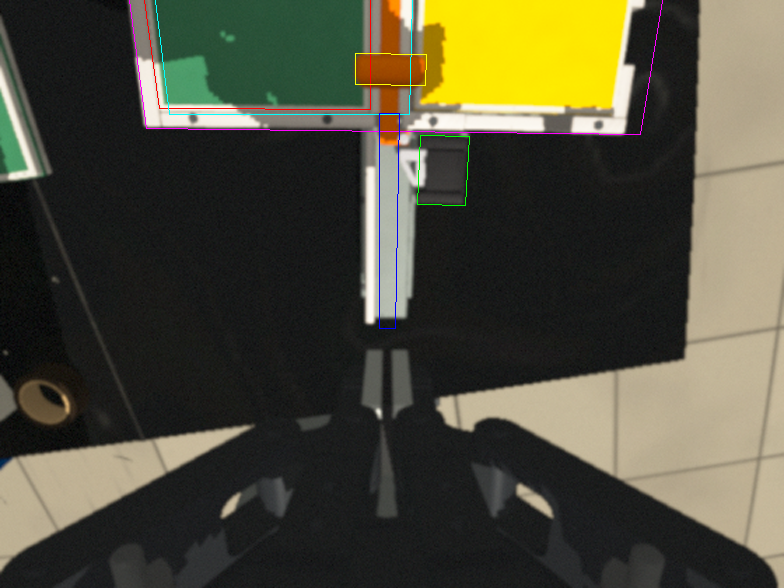

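View pics/c11.png

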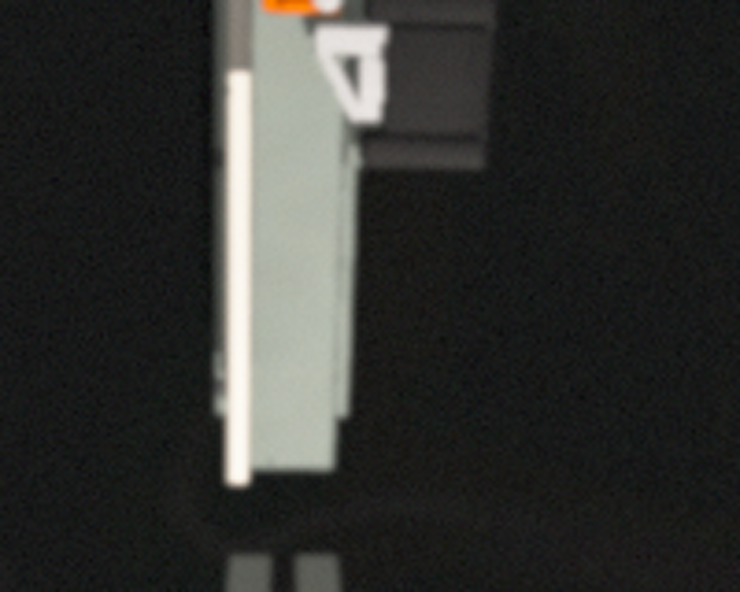

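View pics/s11.png

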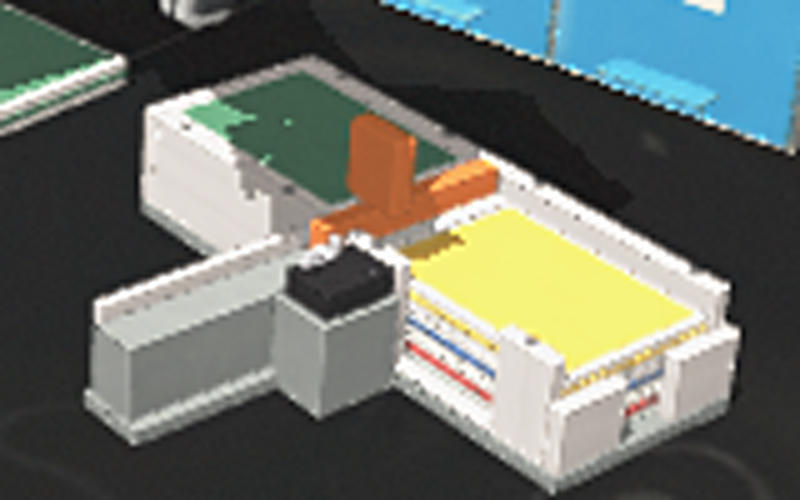

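The gate is across behind the panel, and the white plunger shows out next to the pin. One closer look at the catch to be sure.

Call:
drive_tool:
  deltas: [-1.5,0,1,0,-3,0,3,0,-3.5,0,5,0,-3.5,0,6,0,-3.5,0,6,0]

```text
t: 14.2
tcp_pos: [0.4233, -0.1412, 0.109]
tool_rot: [0.996, -0.086, -0.025, -0.003]
force: [0.7, 0.1, 0.1]
finger_gap: 0.001
```

Run:
```python
from h import *
from station import manip
plan(-42,-2,66,0)
d=manip.snapshot("wrist");np.savez("pics/wrist12.npz",**d)
cv2.imwrite("pics/w12.png",cv2.resize(d["frame"][0:230,150:450,::-1],None,fx=2.6,fy=2.6,interpolation=cv2.INTER_CUBIC))
d=manip.snapshot("top");cv2.imwrite("pics/top12.png",d["frame"][:,:,::-1]);np.savez("pics/top12.npz",**d)
```

```text
t 14.2 feeder pos mm [-164.4   -2.7  109. ] toolx yaw rel 0.0093 tilt z [-0.049  0.01  -0.999]
force feeder [0.64 0.25 0.09] gap 0.001351958228766669
delta cm [12.44  0.04  3.69] turn deg 0.53
```

View pics/w12.png

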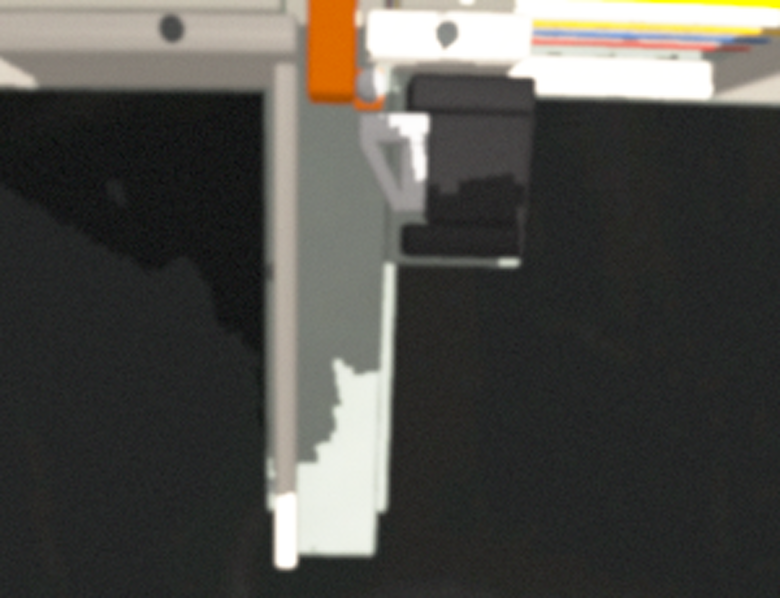

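View pics/top12.png

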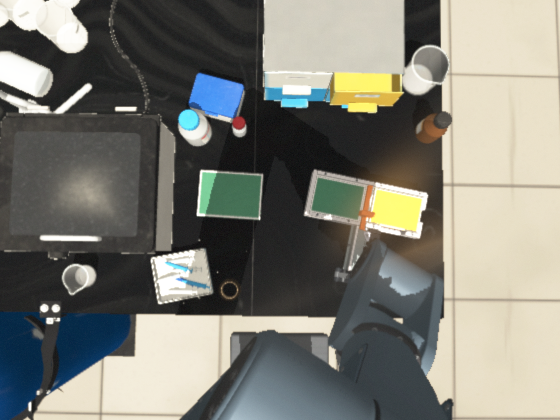

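Close view: the pin at (370,85) lies past the square end of the plunger, which is fully out at (365,115). The gate is latched. The top view shows the bottles and the tape where they were and the panel home, so I'm handing in.

Run:
```python
from station import manip
print(manip.sign_off())
```

```text
the job is handed in; nothing more can be done
None
```

The top green panel is home in the bay and the orange gate is shut and latched behind it. The job was handed in at about 14 s on the robot's clock.

- **Panel:** I pushed it by its rear edge with closed fingers. It stopped against the end stop: about 11 N of push gave no further motion, and the tool was within 1 mm of the expected home position. Pictures showed it flat, with the gate lane clear. I chose the smaller green panel in the feeder, not the larger loose one on the bench.
- **Gate:** I pushed the tab until the gate stopped dead, with about 20 N giving no more travel. After the robot let go, the closest view showed the gate's pin past the plunger, and the plunger fully out behind it.
- **Surroundings:** The yellow panel stayed in place, and the edges of the blue and red ones showed below it in the magazine. The bottles and tape looked unmoved in the top view, and the robot was touching nothing at hand-in.
- **Disagreement:** My fitted feeder position was about 2 mm off from what the wrist pictures showed, so I judged "home" and "shut" by force and by sight, not by coordinates.

No checks failed. I judged the catch from the pictures, as its position can't be read directly.

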